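# Find the empty test nest by pressing its cover, and open it

## Robot

A 6-joint arm with a two-finger parallel gripper is mounted at the origin on the work surface. World frame = base frame: x ahead of the robot, y to its left, z up, the work surface at z = 0. Lengths are in m, angles in rad, forces in N, time in s.
With the tool pointing down it reaches from about 0.25 to 0.725 m from the base axis. Payload 4 kg.
Tool frame: the origin (TCP) lies at the centre of the arm's flange, where the gripper is bolted on; the fingertips stand 173 mm ahead of it and the grasp point (between the pads) lies 155 mm ahead of it; x points along the fingers, z is the direction in which the jaws open and shut, and the axes are right-handed (so a half turn about x gives the same grasp; the last joint's range is limited). The gripper opens to 85 mm and grips with 20 to 120 N. Pads are 22 mm wide; open, the fingers measure 114 mm over their backs; the gripper's body (76 mm by 85 mm) begins 54 mm behind the grasp point. The pads swing forward as they close: fully open they stand 13 mm farther back than shut.
Start: joints at [-1.307, 0.241, 0.005, 1.335, 0, 1.571], TCP at [0.13, -0.483, 0.405] pointing down, gripper open.
Joint ranges: [-2.72, 2.72], [-1.05, 1.87], [-1.09, 1.28], [-1.99, 2.15], [-1.42, 1.44], [-3.14, 3.14]. Speed limits (rad/s): [2.79, 2.79, 3.14, 3.14, 3.14, 3.14].

## Interface

Orientations are given as a unit quaternion [x, y, z, w].
In Python, from workcell import bot gives the robot as it stands.
- The arm moves only by the tool arm_command, never from a script. Its argument "moves" is one flat list of numbers, 7 for each row, row after row: the shift along the tool's x, y, z in m, then the turn, a rotation vector about the tool's x, y, z in rad, then the closure, from -1 (fully open) to 1 (shut). A call has 1 to 20 rows; each row shifts and turns the pose as measured when the row begins, along the tool's axes as they then stand; what a row does not reach is not made up. A row lasts 1/12 s, in which the tool goes at most 41.7 mm and 7.16 degrees, less where a joint would pass 70% of its speed; a pose out of reach is approached as far as the arm can. A call with a gripper value outside its range is refused whole. The fingers move at their own pace and stop on an object; the grip force is fixed at half the most. Time passes only in rows, so rows that do not move let the fingers close. It gives the time, the measured TCP pose, the force and the opening at its end, in the units of the state.
- bot.get_obs(): the state, without advancing time (a new reading comes with each control period).
- bot.camera(name): name is "scene" or "top"; returns the picture (400x640x3 uint8, red, green, blue); there is no depth.
- bot.get_calibration(name): a dict with "mtx" (3x3 intrinsics, pixels), "world_from_camera" (4x4, takes a point from camera to world coordinates). Camera axes: x right, y up, looking along -z (the intrinsics and any distortion apply to the point x, -y, -z); pixel columns grow to the right and rows downward; lengths in m; the calibration is good to about 2 mm. A picture is of the moment at which its call begins. get_calibration takes no time and is no camera call.
- bot.job_done(): hands the job in, once; it reports no verdict.
The state is a dict: "clock": time; "joint_pos": joint angles; "joint_vel": joint speeds; "tau": joint torques, N m; "eef_pos": TCP position; "tool_rot": TCP orientation; "ft_force": force on the tool from outside, world axes, zero at the start; "ft_torque": the same for the moment, N m; "grip_width": finger opening in m.
Only numpy, scipy, OpenCV 4.12 (cv2) and the standard library are available. Lean on these libraries where they do the work, as an engineer would, in place of code of your own. Each camera call takes 0.05 s, during which the arm holds its last target.

## Task

One nest of the four-nest test fixture is empty and must be opened for loading: press the yellow dot at the near end of one black cover after another until you find the cover that rocks. Then push the raised far end of that cover up and over towards the robot until it stands upright, fully open, and move clear; the other covers stay closed. Use only the fingertips: pick nothing up, and leave the knob, bin and screwdriver where they are.

Things in the scene. Friction and masses are not known exactly. Their poses are not given: they have to be found in the camera images.
- fixture: Test fixture fixed to the bench: blue-grey case 150 mm (x) by 440 mm (y), 75 mm high; origin at the centre of its underside, z up, x away from the robot (within 0.3 rad). Four identical black covers lie flush in its flat top, 84 mm apart along y, each 110 mm (x from -55 to +55) by 70 mm (y), 6 mm thick. Each tips about a hidden line along y at x = -15 mm, 72 mm above the bench.
- cover_a (a joint): Angle of the leftmost cover (fixture y = +126 mm): 0 closed; grows as the near end goes down and the far end rises; 1.57 upright, stop at 1.65. If its nest is full the near end gives under 2 mm; if empty it tips at 2 to 3 N on the yellow dot, with 50 mm of free depth below. Hinge friction (0.03 N m) keeps it at any angle where it is left. Pressed 15 mm deep there, it tips 0.6 to 0.9 rad. The far end never goes below flush.
- press_a (a point): Centre of the 18 mm yellow dot on the near end of the leftmost cover (fixture y = +126 mm), on its upper face, 25 mm to the near side of the pivot line, 15 mm from the near edge: the place to press. It moves with the cover.
- edge_a (a point): Middle of the far edge of the leftmost cover (fixture y = +126 mm), on its upper face, 70 mm beyond the pivot line: the edge that rises when the cover tips (40 to 55 mm up at 0.6 to 0.9 rad). Pushed from behind, it slides up the finger and may bind if pushed dead level: push up and over. It moves with the cover.
- cover_b (a joint): Angle of the second cover from the left (fixture y = +42 mm): 0 closed; grows as the near end goes down and the far end rises; 1.57 upright, stop at 1.65. If its nest is full the near end gives under 2 mm; if empty it tips at 2 to 3 N on the yellow dot, with 50 mm of free depth below. Hinge friction (0.03 N m) keeps it at any angle where it is left. Pressed 15 mm deep there, it tips 0.6 to 0.9 rad. The far end never goes below flush.
- press_b (a point): Centre of the 18 mm yellow dot on the near end of the second cover from the left (fixture y = +42 mm), on its upper face, 25 mm to the near side of the pivot line, 15 mm from the near edge: the place to press. It moves with the cover.
- edge_b (a point): Middle of the far edge of the second cover from the left (fixture y = +42 mm), on its upper face, 70 mm beyond the pivot line: the edge that rises when the cover tips (40 to 55 mm up at 0.6 to 0.9 rad). Pushed from behind, it slides up the finger and may bind if pushed dead level: push up and over. It moves with the cover.
- cover_c (a joint): Angle of the third cover from the left (fixture y = -42 mm): 0 closed; grows as the near end goes down and the far end rises; 1.57 upright, stop at 1.65. If its nest is full the near end gives under 2 mm; if empty it tips at 2 to 3 N on the yellow dot, with 50 mm of free depth below. Hinge friction (0.03 N m) keeps it at any angle where it is left. Pressed 15 mm deep there, it tips 0.6 to 0.9 rad. The far end never goes below flush.
- press_c (a point): Centre of the 18 mm yellow dot on the near end of the third cover from the left (fixture y = -42 mm), on its upper face, 25 mm to the near side of the pivot line, 15 mm from the near edge: the place to press. It moves with the cover.
- edge_c (a point): Middle of the far edge of the third cover from the left (fixture y = -42 mm), on its upper face, 70 mm beyond the pivot line: the edge that rises when the cover tips (40 to 55 mm up at 0.6 to 0.9 rad). Pushed from behind, it slides up the finger and may bind if pushed dead level: push up and over. It moves with the cover.
- cover_d (a joint): Angle of the rightmost cover (fixture y = -126 mm): 0 closed; grows as the near end goes down and the far end rises; 1.57 upright, stop at 1.65. If its nest is full the near end gives under 2 mm; if empty it tips at 2 to 3 N on the yellow dot, with 50 mm of free depth below. Hinge friction (0.03 N m) keeps it at any angle where it is left. Pressed 15 mm deep there, it tips 0.6 to 0.9 rad. The far end never goes below flush.
- press_d (a point): Centre of the 18 mm yellow dot on the near end of the rightmost cover (fixture y = -126 mm), on its upper face, 25 mm to the near side of the pivot line, 15 mm from the near edge: the place to press. It moves with the cover.
- edge_d (a point): Middle of the far edge of the rightmost cover (fixture y = -126 mm), on its upper face, 70 mm beyond the pivot line: the edge that rises when the cover tips (40 to 55 mm up at 0.6 to 0.9 rad). Pushed from behind, it slides up the finger and may bind if pushed dead level: push up and over. It moves with the cover.
- pot_knob: Loose grey control knob, 28 mm across, 24 mm high, standing on the left end of the fixture's top; origin at the centre of its underside. Leave alone.
- parts_bin: Loose blue open parts bin 110 x 150 x 55 mm on the bench left of the fixture; origin at the centre of its underside. Leave alone.
- driver: Loose black power screwdriver lying on the bench right of the fixture, 210 mm long and 39 mm high; its x axis runs along it from handle to bit; origin on the bench under it. Leave alone.

How it is judged:
By the outcome, as a careful person would: the job done as asked, in the order asked, and still so for the second after the job is handed in, with the robot touching nothing.
It also fails if it takes over 51 s, if anything falls off the work surface, if the arm or the gripper's body presses on something with over 40 N, if the wrist force passes 120 N, or if a joint passes its speed limit or range.

## Working session

There is one attempt and no reset: what is moved stays moved. The work goes in short steps, Python scripts to look and compute and a tool call to move; the robot and the scene stay as the last step left them, time stands still between calls to the robot, and variables do not carry over. Pictures are saved under pics/ and viewed, and the job is handed in when it is done.

Besides the shell and the picture viewer there is one more tool, called after "Request:" in YAML: its name, and indented under it one key for each argument. arm_command: Moves the arm, as the interface text tells. Its arguments: {"type":"object","properties":{"moves":{"type":"array"}},"required":["moves"]}

```bash
ls; mkdir -p pics; python3 - <<'E'
from workcell import bot
import cv2
o=bot.get_obs()
for k,v in o.items(): print(k,v)
for n in("scene","top"):
    c=bot.get_calibration(n); print(n,c)
    cv2.imwrite(f"pics/{n}0.png",bot.camera(n)[:,:,::-1])
E
```

```text
pics
clock 0.0
joint_pos [-1.30698371e+00  2.41415622e-01  3.74019826e-03  1.33520207e+00
 -3.54126738e-06  1.57080908e+00]
joint_vel [-0.00172234 -0.00074532  0.0005893  -0.00040597 -0.00015336 -0.00096342]
tau [-2.66909221e-03 -3.72320652e+01  2.52405918e+01  1.69915828e-02
 -8.87130795e-05  1.73854471e-05]
eef_pos [ 0.13031213 -0.48244606  0.40381736]
tool_rot [ 0.43034411  0.56200047 -0.42945142  0.56083054]
ft_force [ 0.42916054  0.79092939 -0.32883985]
ft_torque [ 0.05749239  0.05702168 -0.01964385]
grip_width 0.08540011661112647
scene {'mtx': array([[415.97235517,   0.        , 322.11163053],
       [  0.        , 415.97235517, 198.0893607 ],
       [  0.        ,   0.        ,   1.        ]]), 'world_from_camera': array([[-0.7973164 , -0.3377485 ,  0.50021247,  1.12019923],
       [ 0.60355231, -0.4507551 ,  0.65768111,  0.74389774],
       [ 0.00334251,  0.82628433,  0.56324332,  0.69755248],
       [ 0.        ,  0.        ,  0.        ,  1.        ]])}
top {'mtx': array([[440.30211175,   0.        , 320.6622004 ],
       [  0.        , 440.30211175, 200.50943666],
       [  0.        ,   0.        ,   1.        ]]), 'world_from_camera': array([[ 0.0178293 ,  0.98682238, -0.16082198,  0.35393489],
       [-0.99976305,  0.01558678, -0.01519499,  0.00145578],
       [-0.01248806,  0.16105479,  0.98686646,  1.20317084],
       [ 0.        ,  0.        ,  0.        ,  1.        ]])}
```

View pics/top0.png

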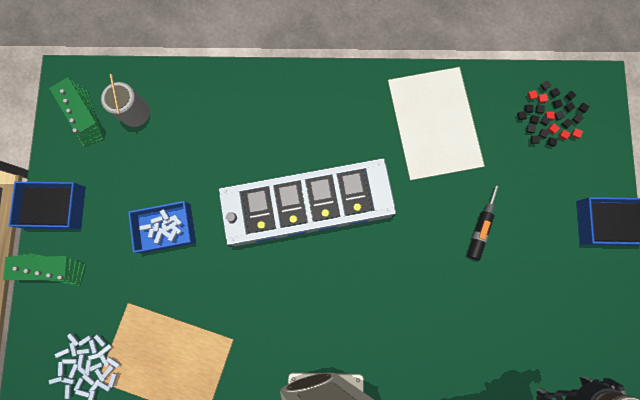

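View pics/scene0.png

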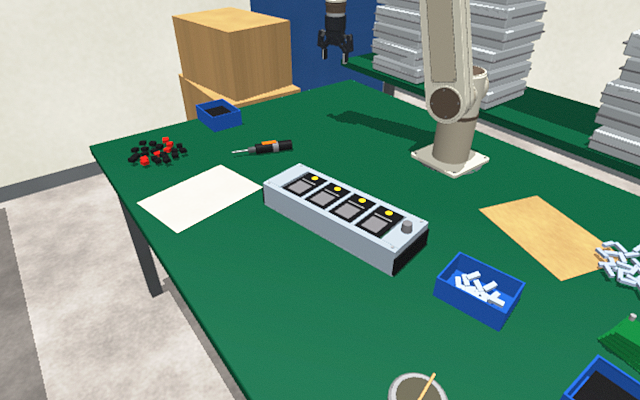

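The top view shows four yellow dots at about (261,225), (293,219), (325,213) and (357,207), with the knob at (231,217). The fixture is turned slightly. Next I measure the dots in both views.

```bash
cat > h.py <<'E'
from workcell import bot
import numpy as np, cv2
from scipy.spatial.transform import Rotation as R
def ray(n,uv):
    c=bot.get_calibration(n);T=c["world_from_camera"]
    d=np.linalg.inv(c["mtx"])@[uv[0],uv[1],1]; d=T[:3,:3]@(d*[1,-1,-1]); return T[:3,3],d
def atz(n,uv,z):
    p,d=ray(n,uv); return p+d*(z-p[2])/d[2]
def proj(n,P):
    c=bot.get_calibration(n);T=c["world_from_camera"]
    q=T[:3,:3].T@(np.array(P)-T[:3,3]); q=q*[1,-1,-1]; q=c["mtx"]@q; return q[:2]/q[2]
def tri(a,b):
    A=0;B=0
    for n,uv in(("top",a),("scene",b)):
        p,d=ray(n,uv);d=d/np.linalg.norm(d);M=np.eye(3)-np.outer(d,d);A=A+M;B=B+M@p
    return np.linalg.solve(A,B)
def dots(img):
    hsv=cv2.cvtColor(img,cv2.COLOR_RGB2HSV)
    m=cv2.inRange(hsv,(25,150,150),(35,255,255))
    n,l,s,c=cv2.connectedComponentsWithStats(m)
    return [(tuple(c[i].round(2)),int(s[i,4])) for i in range(1,n) if s[i,4]>12]
E
python3 - <<'E'
from h import *
t=cv2.imread("pics/top0.png")[:,:,::-1].copy();s=cv2.imread("pics/scene0.png")[:,:,::-1].copy()
a=sorted(d for d in dots(t));b=sorted((d for d in dots(s)),reverse=True)
print(a,b)
P=[]
for x,y in zip(a,b):
    p=atz("top",x[0],.075);P.append(p);print(p.round(4),atz("scene",y[0],.075).round(4),tri(x[0],y[0]).round(4))
print(np.linalg.norm(np.diff(P,axis=0),axis=1))
E
```

```text
[] [((np.float64(388.43), np.float64(212.57)), 23), ((np.float64(361.84), np.float64(200.05)), 19), ((np.float64(337.21), np.float64(188.42)), 19), ((np.float64(314.67), np.float64(177.93)), 15)]Traceback (most recent call last):
  File "<stdin>", line 8, in <module>
    return sqrt(add.reduce(s, axis=axis, keepdims=keepdims))
                ~~~~~~~~~~^^^^^^^^^^^^^^^^^^^^^^^^^^^^^^^^^
numpy.exceptions.AxisError: axis 1 is out of bounds for array of dimension 1
```

```bash
sed -i 's/(25,150,150),(35,/(22,90,130),(36,/' h.py
python3 - <<'E'
from h import *
t=cv2.imread("pics/top0.png")[:,:,::-1].copy();s=cv2.imread("pics/scene0.png")[:,:,::-1].copy()
a=sorted(d for d in dots(t) if 250<d[0][0]<370 and 195<d[0][1]<235);b=sorted((d for d in dots(s) if 300<d[0][0]<400 and 165<d[0][1]<225),reverse=True)
print(a,b)
P=[];Q=[]
for x,y in zip(a,b):
    p=atz("top",x[0],.075);q=atz("scene",y[0],.075);P.append(p);Q.append(q);print(p.round(4),q.round(4),tri(x[0],y[0]).round(4))
print(np.linalg.norm(np.diff(P,axis=0),axis=1))
M=(np.array(P)+Q)/2; d=M[0]-M[3]; yaw=np.arctan2(-d[0],d[1]); c=M.mean(0)
ex=np.array([np.cos(yaw),np.sin(yaw),0]);ey=np.array([-ex[1],ex[0],0])
print("yaw",yaw,"o",c+.04*ex)
for k in(1.5,.5,-.5,-1.5): print((c+ey*k*.084).round(4),(c+ey*k*.084+.095*ex).round(4))
o=bot.get_obs();print(R.from_quat(o["tool_rot"]).as_matrix().round(3),o["clock"])
# corners check
for cx,cy in((-75,220),(75,220),(75,-220),(-75,-220)):
    w=c+.04*ex+ex*cx/1e3+ey*cy/1e3;print(proj("top",w).round(1),proj("scene",w).round(1))
E
```

```text
[((np.float64(260.61), np.float64(224.24)), 46), ((np.float64(292.68), np.float64(218.43)), 47), ((np.float64(324.89), np.float64(212.42)), 45), ((np.float64(356.79), np.float64(206.51)), 47)] [((np.float64(388.4), np.float64(212.46)), 35), ((np.float64(361.73), np.float64(200.0)), 30), ((np.float64(336.88), np.float64(188.44)), 25), ((np.float64(314.21), np.float64(177.62)), 24)]
[0.4734 0.1725 0.075 ] [0.472  0.1691 0.075 ] [0.4737 0.1716 0.0772]
[0.4898 0.0902 0.075 ] [0.489  0.0868 0.075 ] [0.4902 0.0894 0.0768]
[0.5068 0.0073 0.075 ] [0.5063 0.0037 0.075 ] [0.5073 0.0066 0.0767]
[ 0.5235 -0.0749  0.075 ] [ 0.5226 -0.0796  0.075 ] [ 0.5241 -0.0756  0.0773]
[0.08394127 0.08459789 0.08397851]
yaw 0.20038685507579987 o [0.53712477 0.05486668 0.075     ]
[0.4728 0.1704 0.075 ] [0.5659 0.1893 0.075 ]
[0.4896 0.0881 0.075 ] [0.5827 0.107  0.075 ]
[0.5063 0.0057 0.075 ] [0.5994 0.0247 0.075 ]
[ 0.523  -0.0766  0.075 ] [ 0.6161 -0.0577  0.075 ]
[[-0.     0.965  0.261]
 [ 0.002  0.261 -0.965]
 [-1.     0.    -0.002]] 0.1
[227.5 244.5] [428.6 221.6]
[219. 188.] [394.8 252.2]
[384.  157.8] [262.4 182.4]
[395.9 213.3] [299.5 162.8]
```

The dots are 84 mm apart, their height triangulates to 75 to 77 mm, and the projected case corners match the picture (yaw 0.20). I'll start with cover d, the nearest one.

```bash
cat >> h.py <<'E'
yaw=0.2
ex=np.array([np.cos(yaw),np.sin(yaw),0]);ey=np.array([-ex[1],ex[0],0]);ez=np.array([0,0,1.])
O=np.array([0.5371,0.0549,0])
FY=dict(a=.126,b=.042,c=-.042,d=-.126)
def fx(x,y,z): return O+ex*x+ey*y+ez*z
def to(P,tilt=0):
    """report delta in tool frame to put TCP so that TIP (173mm) is at P, tool down, tool y = fixture x"""
    o=bot.get_obs();Rm=R.from_quat(o["tool_rot"])
    Rt=R.from_matrix(np.column_stack([-ez,ex,np.cross(-ez,ex)]))
    dR=(Rm.inv()*Rt).as_rotvec()
    tcp=np.array(P)+.173*ez
    d=Rm.inv().apply(tcp-o["eef_pos"])
    print("clk %.2f"%o["clock"],"tool delta",d.round(4),"rot",dR.round(4),"F",o["ft_force"].round(2),"w",round(o["grip_width"],4))
    tip=o["eef_pos"]+Rm.apply([.173,0,0])-O;print("tip fixture xyz",(tip@ex).round(4),(tip@ey).round(4),tip[2].round(4))
E
python3 -c "
from h import *
to(fx(-.04,FY['d'],.115))"
```

```text
clk 0.10 tool delta [ 0.1164  0.4849 -0.2893] rot [ 0.0638 -0.0019  0.0001] F [-1.15 -0.51 -0.02] w 0.0853
tip fixture xyz -0.5055 -0.4455 0.2309
```

Request:
arm_command:
  moves: [0.004,0.032,-0.019,0.004,0,0,1,0.004,0.032,-0.019,0.004,0,0,1,0.004,0.032,-0.019,0.004,0,0,1,0.004,0.032,-0.019,0.004,0,0,1,0.004,0.032,-0.019,0.004,0,0,1,0.004,0.032,-0.019,0.004,0,0,1,0.004,0.032,-0.019,0.004,0,0,1,0.004,0.032,-0.019,0.004,0,0,1,0.004,0.032,-0.019,0.004,0,0,1,0.004,0.032,-0.019,0.004,0,0,1,0.004,0.032,-0.019,0.004,0,0,1,0.004,0.032,-0.019,0.004,0,0,1,0.004,0.032,-0.019,0.004,0,0,1,0.004,0.032,-0.019,0.004,0,0,1,0,0,0,0,0,0,1,0,0,0,0,0,0,1]

```text
clock: 1.43
eef_pos: [0.5189, -0.1032, 0.3371]
tool_rot: [0.448, 0.551, -0.449, 0.543]
ft_force: [-0.8, -0.4, 0.4]
grip_width: 0.0
```

```bash
python3 -c "
from h import *
to(fx(-.04,FY['d'],.085))"
```

```text
clk 1.43 tool delta [ 0.0792  0.0099 -0.0249] rot [-0.0024 -0.0068  0.0079] F [-0.85 -0.41  0.43] w 0.0
tip fixture xyz -0.0507 -0.1502 0.1641
```

Request:
arm_command:
  moves: [0.02,0.005,-0.012,-0.002,-0.004,0.004,1,0.02,0.005,-0.012,0,-0.003,0.004,1,0.02,0,0,0,0,0,1,0.018,0,0,0,0,0,1,0,0,0,0,0,0,1]

```text
clock: 1.85
eef_pos: [0.5221, -0.0788, 0.2569]
tool_rot: [0.448, 0.546, -0.448, 0.547]
ft_force: [-0.8, 0.1, -1.3]
grip_width: -0.0002
```

```bash
python3 -c "
from h import *
to(fx(-.04,FY['d'],.077))
cv2.imwrite('pics/s1.png',bot.camera('scene')[100:260,230:470,::-1].repeat(3,0).repeat(3,1))"
```

```text
clk 1.85 tool delta [ 0.0069  0.0012 -0.0021] rot [-0.0022  0.0015 -0.0005] F [-0.76  0.13 -1.32] w -0.0002
tip fixture xyz -0.0411 -0.1283 0.0839
```

View pics/s1.png

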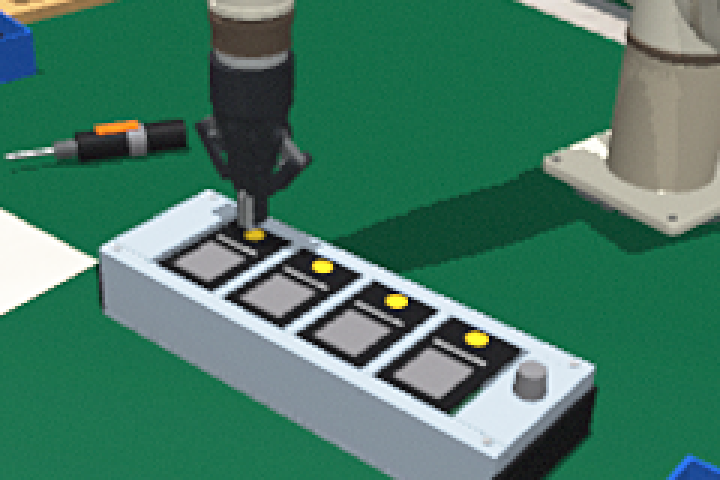

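The fingertip is just over dot d. I'll press it in small steps.

Request:
arm_command:
  moves: [0.004,0.001,-0.002,0,0,0,1,0.003,0,0,0,0,0,1,0.002,0,0,0,0,0,1]

```text
clock: 2.15
eef_pos: [0.5234, -0.0788, 0.2521]
tool_rot: [0.45, 0.544, -0.448, 0.548]
ft_force: [0.1, -0.6, 0.6]
grip_width: 0.0
```

Request:
arm_command:
  moves: [0.003,0,0,0,0,0,1]

```text
clock: 2.23
eef_pos: [0.5238, -0.0792, 0.25]
tool_rot: [0.45, 0.543, -0.448, 0.549]
ft_force: [0.1, 0.0, 0.1]
grip_width: -0.0003
```

Request:
arm_command:
  moves: [0.003,0,0,0,0,0,1]

```text
clock: 2.32
eef_pos: [0.524, -0.0795, 0.248]
tool_rot: [0.451, 0.542, -0.448, 0.549]
ft_force: [-10.7, 1.1, 28.6]
grip_width: -0.0001
```

Request:
arm_command:
  moves: [0.001,0,0,0,0,0,1,0,0,0,0,0,0,1]

```text
clock: 2.48
eef_pos: [0.5239, -0.0796, 0.2488]
tool_rot: [0.451, 0.542, -0.448, 0.55]
ft_force: [0.2, -0.2, -0.9]
grip_width: -0.0005
```

Request:
arm_command:
  moves: [0.002,0,0,0,0,0,1,0.001,0,0,0,0,0,1,0.001,0,0,0,0,0,1]

```text
clock: 2.73
eef_pos: [0.5241, -0.0797, 0.2481]
tool_rot: [0.452, 0.541, -0.447, 0.551]
ft_force: [-3.7, 0.7, 6.5]
grip_width: -0.0001
```

Request:
arm_command:
  moves: [0.002,0,0,0,0,0,1]

```text
clock: 2.82
eef_pos: [0.5239, -0.0797, 0.2481]
tool_rot: [0.452, 0.541, -0.447, 0.551]
ft_force: [-7.5, 0.0, 20.9]
grip_width: -0.0004
```

Dot d holds 21 to 29 N at z≈75 mm with no give, so that nest is full. Next is c.

Request:
arm_command:
  moves: [-0.015,0,0,0,0,0,1,-0.005,0,-0.02,0,0,0,1,0,0,-0.03,0,0,0,1,0,0,-0.03,0,0,0,1,0,0,0,0,0,0,1]

```text
clock: 3.23
eef_pos: [0.5094, -0.0006, 0.2697]
tool_rot: [0.455, 0.538, -0.447, 0.551]
ft_force: [-0.4, -0.9, -1.1]
grip_width: 0.0004
```

```bash
python3 -c "
from h import *
to(fx(-.04,FY['c'],.079))"
```

```text
clk 3.23 tool delta [ 0.0176 -0.0022 -0.007 ] rot [-0.013   0.0079 -0.0205] F [-0.44 -0.88 -1.12] w 0.0004
tip fixture xyz -0.0347 -0.0503 0.0968
```

Request:
arm_command:
  moves: [0.008,-0.001,-0.004,-0.013,0.008,-0.02,1,0.008,-0.001,-0.003,0,0,0,1,0,0,0,0,0,0,1]

```text
clock: 3.48
eef_pos: [0.5064, 0.0071, 0.2527]
tool_rot: [0.447, 0.548, -0.446, 0.549]
ft_force: [-0.5, -0.4, -1.1]
grip_width: 0.0
```

```bash
python3 -c "
from h import *
to(fx(-.04,FY['c'],.079))"
```

```text
clk 3.48 tool delta [ 0.0007 -0.0004  0.0013] rot [ 0.004   0.0002 -0.0008] F [-0.53 -0.42 -1.08] w 0.0
tip fixture xyz -0.0395 -0.0408 0.0797
```

Request:
arm_command:
  moves: [0.004,0,0.001,0.004,0,0,1,0.002,0,0,0,0,0,1,0.002,0,0,0,0,0,1,0.002,0,0,0,0,0,1]

```text
clock: 3.82
eef_pos: [0.5067, 0.0049, 0.2481]
tool_rot: [0.45, 0.547, -0.447, 0.546]
ft_force: [-5.6, 3.0, 18.1]
grip_width: 0.0002
```

Request:
arm_command:
  moves: [0.003,0,0,0,0,0,1]

```text
clock: 3.9
eef_pos: [0.5065, 0.0046, 0.248]
tool_rot: [0.451, 0.547, -0.446, 0.546]
ft_force: [-11.0, 2.2, 30.8]
grip_width: -0.0004
```

Request:
arm_command:
  moves: [0.003,0,0,0,0,0,1]

```text
clock: 3.98
eef_pos: [0.5062, 0.0042, 0.248]
tool_rot: [0.453, 0.547, -0.445, 0.546]
ft_force: [-9.7, 2.6, 26.2]
grip_width: 0.0002
```

c is solid too, at 31 N. Next is b.

Request:
arm_command:
  moves: [-0.015,0,0,0,0,0,1,-0.005,0,-0.02,0,0,0,1,0,0,-0.03,0,0,0,1,0,0,-0.03,0,0,0,1,0,0,0,0,0,0,1]

```text
clock: 4.4
eef_pos: [0.4923, 0.0792, 0.2702]
tool_rot: [0.457, 0.543, -0.448, 0.544]
ft_force: [-0.1, 0.4, -1.7]
grip_width: -0.0
```

```bash
python3 -c "
from h import *
to(fx(-.04,FY['b'],.079))"
```

```text
clk 4.40 tool delta [ 0.0183 -0.0013 -0.0092] rot [-0.0192 -0.007  -0.0106] F [-0.09  0.42 -1.72] w -0.0
tip fixture xyz -0.0373 0.0339 0.0973
```

Request:
arm_command:
  moves: [0.008,-0.001,-0.005,-0.019,-0.007,-0.01,1,0.008,0,-0.003,0,0,0,1,0,0,0,0,0,0,1]

```text
clock: 4.65
eef_pos: [0.4901, 0.0863, 0.2521]
tool_rot: [0.447, 0.547, -0.448, 0.548]
ft_force: [-0.5, -0.6, 0.1]
grip_width: 0.0001
```

```bash
python3 -c "
from h import *
to(fx(-.04,FY['b'],.079))"
```

```text
clk 4.65 tool delta [ 0.0001 -0.0002 -0.0019] rot [0.0007 0.0018 0.0005] F [-0.48 -0.62  0.08] w 0.0001
tip fixture xyz -0.0399 0.0398 0.0791
```

Request:
arm_command:
  moves: [0.003,0,-0.001,0,0,0,1,0.002,0,0,0,0,0,1,0.002,0,0,0,0,0,1,0.002,0,0,0,0,0,1]

```text
clock: 4.98
eef_pos: [0.49, 0.0857, 0.2481]
tool_rot: [0.449, 0.547, -0.448, 0.546]
ft_force: [-6.5, 1.3, 17.1]
grip_width: 0.0001
```

Request:
arm_command:
  moves: [0.003,0,0,0,0,0,1]

```text
clock: 5.07
eef_pos: [0.4898, 0.0854, 0.2479]
tool_rot: [0.45, 0.547, -0.447, 0.546]
ft_force: [-10.8, -0.0, 32.0]
grip_width: 0.0002
```

Request:
arm_command:
  moves: [0.003,0,0,0,0,0,1]

```text
clock: 5.15
eef_pos: [0.4896, 0.085, 0.248]
tool_rot: [0.451, 0.547, -0.447, 0.546]
ft_force: [-10.6, -0.0, 26.2]
grip_width: -0.0001
```

b is solid as well, at 32 N. That leaves a.

Request:
arm_command:
  moves: [-0.015,0,0,0,0,0,1,-0.005,0,-0.02,0,0,0,1,0,0,-0.03,0,0,0,1,0,0,-0.03,0,0,0,1,0,0,0,0,0,0,1]

```text
clock: 5.57
eef_pos: [0.4825, 0.1226, 0.2699]
tool_rot: [0.445, 0.565, -0.427, 0.547]
ft_force: [-0.6, -0.2, -0.1]
grip_width: 0.0002
```

```bash
python3 -c "
from h import *
to(fx(-.04,FY['a'],.079))
k=atz('top',(231,217),.099)-O; print('knob',k@ex,k@ey)"
```

```text
clk 5.57 tool delta [ 0.0197  0.0019 -0.0481] rot [ 0.0407 -0.0362 -0.0035] F [-0.62 -0.18 -0.06] w 0.0002
tip fixture xyz -0.0396 0.0834 0.097
knob -0.010422555030020412 0.19580689140704688
```

```bash
python3 -c "
from h import *
o=bot.get_obs();print(o['joint_pos'].round(3),o['joint_vel'].round(3))"
```

```text
[ 0.239  0.337 -0.234  0.995  0.036  3.14 ] [-0.023  0.008 -0.009 -0.008 -0.034 -0.002]
```

Request:
arm_command:
  moves: [0,0.001,-0.016,0.02,-0.018,0,1,0,0.001,-0.016,0.02,-0.018,0,1,0,0,-0.016,0,0,0,1,0,0,0,0,0,0,1]

```text
clock: 5.9
eef_pos: [0.483, 0.1286, 0.2686]
tool_rot: [0.438, 0.568, -0.427, 0.551]
ft_force: [0.6, 0.0, -0.0]
grip_width: 0.0002
```

```bash
python3 -c "
from h import *
to(fx(-.04,FY['a'],.079))
o=bot.get_obs();print(o['joint_pos'].round(3))"
```

```text
clk 5.90 tool delta [ 0.0178  0.0008 -0.0426] rot [ 0.0539 -0.0282  0.0028] F [ 0.59  0.01 -0.03] w 0.0002
tip fixture xyz -0.039 0.0878 0.0957
[ 0.253  0.345 -0.227  1.001  0.028  3.141]
```

Joint 6 has reached its 3.14 limit, and that is what blocked the shift. A half turn about the tool axis gives the same fingertip shape, so I lift and turn that way.

Request:
arm_command:
  moves: [-0.02,0,0,-0.05,0,0,1,-0.02,0,0,-0.12,0,0,1,0,0,0,-0.12,0,0,1,0,0,0,-0.12,0,0,1,0,0,0,-0.12,0,0,1,0,0,0,-0.12,0,0,1,0,0,0,-0.12,0,0,1,0,0,0,-0.12,0,0,1,0,0,0,-0.12,0,0,1,0,0,0,-0.12,0,0,1,0,0,0,-0.12,0,0,1,0,0,0,-0.12,0,0,1,0,0,0,-0.12,0,0,1,0,0,0,-0.12,0,0,1,0,0,0,-0.12,0,0,1,0,0,0,-0.12,0,0,1,0,0,0,-0.12,0,0,1,0,0,0,-0.12,0,0,1,0,0,0,-0.12,0,0,1,0,0,0,-0.12,0,0,1]

```text
clock: 7.57
eef_pos: [0.4825, 0.1248, 0.3042]
tool_rot: [-0.362, 0.604, 0.382, 0.599]
ft_force: [-0.7, -0.2, -0.3]
grip_width: -0.0
```

```bash
sed -i 's/\[-ez,ex,np.cross(-ez,ex)\]/[-ez,-ex,np.cross(-ez,-ex)]/' h.py; python3 -c "
from h import *
to(fx(-.04,FY['a'],.1))
o=bot.get_obs();print(o['joint_pos'].round(3))"
```

```text
clk 7.57 tool delta [0.0324 0.0281 0.0363] rot [-0.6623  0.0183 -0.0241] F [-0.68 -0.23 -0.26] w -0.0
tip fixture xyz -0.0425 0.0836 0.1313
[ 0.246  0.312 -0.17   1.104  0.025  0.709]
```

Request:
arm_command:
  moves: [0,0,0,-0.12,0.009,-0.012,1,0,0,0,-0.12,0.009,-0.012,1,0,0,0,-0.12,0,0,1,0,0,0,-0.12,0,0,1,0,0,0,-0.12,0,0,1,0,0,0,-0.06,0,0,1,0.01,0,0.02,0,0,0,1,0.01,0,0.02,0,0,0,1,0,0,0,0,0,0,1]

```text
clock: 8.32
eef_pos: [0.4736, 0.1624, 0.2815]
tool_rot: [-0.553, 0.444, 0.553, 0.438]
ft_force: [-0.1, -0.9, -0.8]
grip_width: -0.0
```

```bash
python3 -c "
from h import *
to(fx(-.04,FY['a'],.079))
o=bot.get_obs();print(o['joint_pos'].round(3))"
```

```text
clk 8.32 tool delta [ 0.0295 -0.0013  0.0082] rot [ 0.0247 -0.0054 -0.0075] F [-0.06 -0.94 -0.76] w -0.0
tip fixture xyz -0.0421 0.117 0.1085
[ 0.331  0.335 -0.202  1.041 -0.004  0.107]
```

Request:
arm_command:
  moves: [0.012,-0.001,0.005,0.024,-0.005,-0.007,1,0.012,0,0.004,0,0,0,1,0.003,0,0,0,0,0,1,0,0,0,0,0,0,1]

```text
clock: 8.65
eef_pos: [0.4728, 0.1712, 0.2536]
tool_rot: [0.548, -0.448, -0.547, -0.447]
ft_force: [0.7, 0.4, -0.6]
grip_width: 0.0002
```

```bash
python3 -c "
from h import *
to(fx(-.04,FY['a'],.079))"
```

```text
clk 8.65 tool delta [ 0.0016  0.0001 -0.0008] rot [ 0.0012 -0.0022 -0.0009] F [ 0.65  0.35 -0.57] w 0.0002
tip fixture xyz -0.0401 0.1264 0.0806
```

Request:
arm_command:
  moves: [0.004,0,0,0,0,0,1,0.003,0,0,0,0,0,1,0.003,0,0,0,0,0,1,0.002,0,0,0,0,0,1]

```text
clock: 8.98
eef_pos: [0.4732, 0.1703, 0.2432]
tool_rot: [0.548, -0.448, -0.547, -0.447]
ft_force: [-2.7, 0.4, 3.7]
grip_width: -0.0001
```

Request:
arm_command:
  moves: [0.003,0,0,0,0,0,1]

```text
clock: 9.07
eef_pos: [0.4734, 0.1702, 0.2408]
tool_rot: [0.548, -0.447, -0.547, -0.448]
ft_force: [-0.8, 0.1, 5.3]
grip_width: 0.0003
```

Request:
arm_command:
  moves: [0.003,0,0,0,0,0,1]

```text
clock: 9.15
eef_pos: [0.4739, 0.1703, 0.2382]
tool_rot: [0.548, -0.447, -0.547, -0.449]
ft_force: [-1.0, 1.1, 5.6]
grip_width: 0.0003
```

Cover a rocks: it is 10 mm deep at about 5 N. I'll press to 17 mm.

Request:
arm_command:
  moves: [0.003,0.0005,0,0,0,0.003,1,0.003,0.0005,0,0,0,0.003,1,0.003,0.0005,0,0,0,0,1]

```text
clock: 9.4
eef_pos: [0.4737, 0.17, 0.2298]
tool_rot: [0.548, -0.447, -0.547, -0.448]
ft_force: [-1.2, -0.0, 3.7]
grip_width: -0.0001
```

```bash
python3 -c "
from h import *
to(fx(-.04,FY['a'],.059))
cv2.imwrite('pics/s2.png',bot.camera('scene')[100:260,310:550,::-1].repeat(3,0).repeat(3,1))"
```

```text
clk 9.40 tool delta [-0.0022  0.0007  0.0006] rot [-0.0008 -0.0004  0.0017] F [-1.25 -0.02  3.65] w -0.0001
tip fixture xyz -0.039 0.1253 0.0568
```

View pics/s2.png

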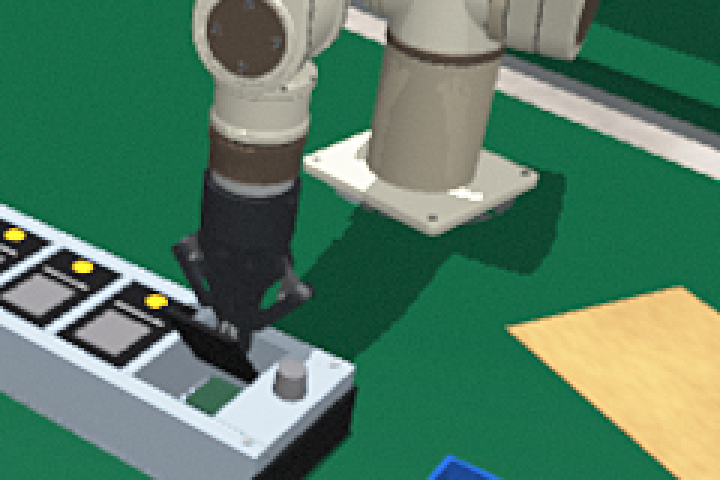

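Cover a is tipped by roughly 0.9 rad. I'll retract straight up and then measure its raised edge.

Request:
arm_command:
  moves: [-0.025,0.001,0,0,0,0,1,-0.035,0,0,0,0,0,1,-0.035,0,0,0,0,0,1,-0.03,0,0,0,0,0,1,-0.01,0,0,0,0,0,1,0,0,0,0,0,0,1]

```text
clock: 9.95
eef_pos: [0.4706, 0.1686, 0.3616]
tool_rot: [-0.545, 0.454, 0.549, 0.442]
ft_force: [0.1, 0.0, -0.2]
grip_width: -0.0003
```

```bash
python3 -c "
from h import *
to(fx(.065,FY['a'],.175))
i=bot.camera('scene')[:,:,::-1].copy()
for th,c in((.7,(0,0,255)),(.9,(0,255,0)),(1.1,(255,0,0))):
  for y in(.091,.161):
    p=proj('scene',fx(-.015+.07*np.cos(th)-.003*np.sin(th),y,.072+.07*np.sin(th)+.003*np.cos(th)));print(th,p)
cv2.imwrite('pics/s3.png',i[120:260,330:490].repeat(4,0).repeat(4,1))"
```

```text
clk 9.95 tool delta [ 0.0118 -0.1078  0.0016] rot [-0.0014 -0.0056 -0.0166] F [ 0.14  0.03 -0.19] w -0.0003
tip fixture xyz -0.0455 0.1236 0.1886
0.7 [360.10450821 206.30238069]
0.7 [384.36217189 217.99364964]
0.9 [362.94587101 201.26266589]
0.9 [387.28500946 212.73873236]
1.1 [366.12750787 196.72810618]
1.1 [390.5033526  207.98275347]
```

View pics/s3.png

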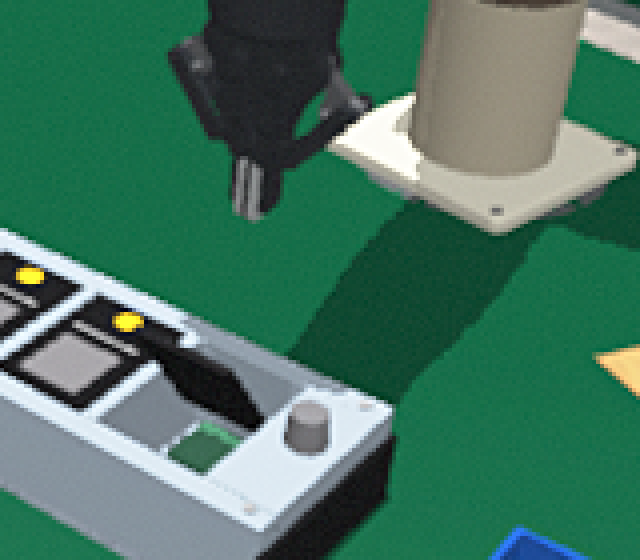

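The edge's right corner is near pixel (389,214), which matches about 0.88 rad: edge at fixture x≈+29 mm, z≈127 mm. I'll go over it and down behind it.

Request:
arm_command:
  moves: [0,-0.03,0,0,-0.005,-0.016,1,0,-0.03,0,0,0,0,1,0,-0.03,0,0,0,0,1,0,-0.025,0,0,0,0,1,0,0,0,0,0,0,1]

```text
clock: 10.42
eef_pos: [0.5835, 0.1907, 0.3486]
tool_rot: [-0.544, 0.453, 0.55, 0.442]
ft_force: [-0.4, 0.1, 0.6]
grip_width: -0.0001
```

```bash
python3 -c "
from h import *
to(fx(.065,FY['a'],.1))"
```

```text
clk 10.42 tool delta [0.0757 0.0062 0.0024] rot [-0.0008 -0.0036 -0.0168] F [-0.45  0.14  0.62] w -0.0001
tip fixture xyz 0.0695 0.1232 0.1756
```

Request:
arm_command:
  moves: [0.02,0.002,0.001,0,-0.004,-0.016,1,0.02,0.002,0.001,0,0,0,1,0.02,0,0,0,0,0,1,0.013,0,0,0,0,0,1,0,0,0,0,0,0,1]

```text
clock: 10.83
eef_pos: [0.5762, 0.1904, 0.2608]
tool_rot: [-0.544, 0.453, 0.55, 0.443]
ft_force: [-1.1, -0.2, -0.2]
grip_width: 0.0003
```

```bash
python3 -c "
from h import *
to(fx(.045,FY['a'],.1))
cv2.imwrite('pics/s4.png',bot.camera('scene')[120:260,330:490,::-1].repeat(4,0).repeat(4,1))"
```

```text
clk 10.83 tool delta [-0.0118  0.0204  0.0009] rot [-0.0017 -0.0021 -0.0164] F [-1.07 -0.23 -0.23] w 0.0003
tip fixture xyz 0.0624 0.1247 0.0878
```

View pics/s4.png

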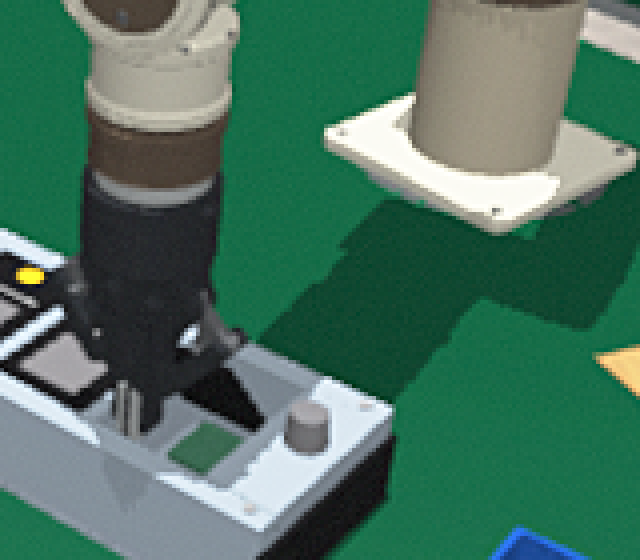

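The finger stands behind the raised edge with its tip at z=88 mm, clear of everything. Now I push up and over towards the robot.

Request:
arm_command:
  moves: [-0.001,0.006,0,0,0,0,1,-0.001,0.006,0,0,0,0,1,-0.002,0.006,0,0,0,0,1,-0.003,0.006,0,0,0,0,1,-0.003,0.006,0,0,0,0,1]

```text
clock: 11.3
eef_pos: [0.5447, 0.184, 0.2737]
tool_rot: [-0.544, 0.453, 0.55, 0.443]
ft_force: [1.0, 0.0, -0.1]
grip_width: -0.0004
```

```bash
python3 -c "
from h import *
to(fx(-.003,FY['a'],.112))"
```

```text
clk 11.30 tool delta [-0.0107  0.0362  0.0009] rot [-0.0019 -0.0023 -0.0154] F [ 1.04  0.04 -0.06] w -0.0004
tip fixture xyz 0.0304 0.1246 0.1008
```

Request:
arm_command:
  moves: [-0.002,0.006,0,0,0,0,1,-0.002,0.006,0,0,0,0,1,-0.002,0.005,0,0,0,0,1,-0.001,0.005,0,0,0,0,1]

```text
clock: 11.63
eef_pos: [0.5212, 0.1795, 0.2858]
tool_rot: [-0.546, 0.451, 0.548, 0.446]
ft_force: [0.6, 0.5, -0.4]
grip_width: 0.0
```

```bash
python3 -c "
from h import *
to(fx(-.003,FY['a'],.112))
cv2.imwrite('pics/s5.png',bot.camera('scene')[120:260,330:490,::-1].repeat(4,0).repeat(4,1))"
```

```text
clk 11.63 tool delta [0.0009 0.0122 0.0007] rot [-0.0018 -0.0014 -0.0078] F [ 0.64  0.5  -0.4 ] w 0.0
tip fixture xyz 0.0078 0.125 0.1128
```

View pics/s5.png

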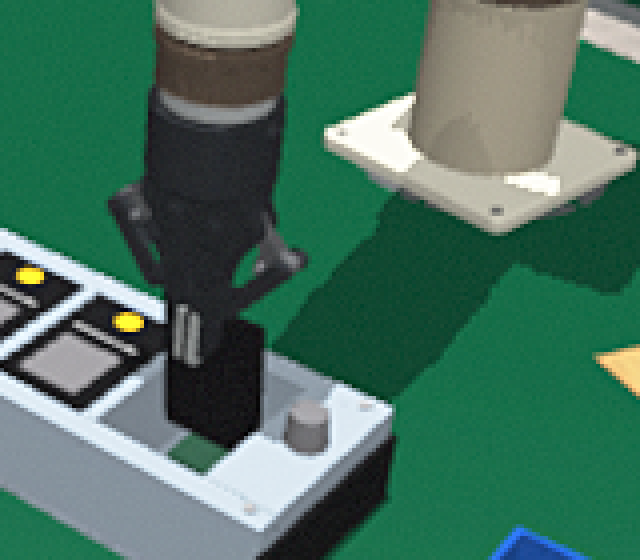

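Cover a is nearly upright in front of the finger. I'll continue gently to the stop.

Request:
arm_command:
  moves: [0,0.004,0,0,0,0,1,0,0.004,0,0,0,0,1,0,0.003,0,0,0,0,1]

```text
clock: 11.93
eef_pos: [0.5091, 0.177, 0.2867]
tool_rot: [-0.546, 0.45, 0.548, 0.446]
ft_force: [1.6, 0.4, -0.2]
grip_width: -0.0001
```

Request:
arm_command:
  moves: [0,0.003,0,0,0,0,1]

```text
clock: 12.02
eef_pos: [0.5076, 0.1768, 0.2871]
tool_rot: [0.547, -0.449, -0.547, -0.448]
ft_force: [12.0, 1.7, -7.6]
grip_width: -0.0001
```

Request:
arm_command:
  moves: [0,0.003,0,0,0,0,1]

```text
clock: 12.1
eef_pos: [0.5065, 0.1766, 0.2874]
tool_rot: [0.549, -0.447, -0.545, -0.449]
ft_force: [8.0, 0.7, -5.1]
grip_width: 0.0002
```

```bash
python3 -c "
from h import *
to(fx(-.003,FY['a'],.112))"
```

```text
clk 12.10 tool delta [ 0.0024 -0.0028  0.0006] rot [-0.0021 -0.0015  0.0058] F [ 8.05  0.73 -5.08] w 0.0002
tip fixture xyz -0.0048 0.1251 0.1144
```

Contact rose to 12 N at tip x = -5 mm, which fits the cover being at its stop. I'll back off behind it, then go up.

Request:
arm_command:
  moves: [0,-0.006,0,0,0,0,1,0,-0.015,0,0,0,0,1,0,-0.025,0,0,0,0,1,-0.02,-0.02,0,0,0,0,1,-0.035,0,0,0,0,0,1,-0.035,0,0,0,0,0,1,-0.035,0,0,0,0,0,1,-0.02,0,0,0,0,0,1,0,0,0,0,0,0,1]

```text
clock: 12.85
eef_pos: [0.5726, 0.1899, 0.4305]
tool_rot: [-0.544, 0.453, 0.55, 0.443]
ft_force: [0.5, 0.0, 0.7]
grip_width: -0.0001
```

```bash
python3 -c "
from h import *
to(fx(.05,FY['a'],.25))
i=bot.camera('scene')[:,:,::-1]
cv2.imwrite('pics/s6.png',i[60:260,260:480].repeat(3,0).repeat(3,1))
for th in(1.3,1.45,1.57,1.65):
  print(th,[((proj('scene',fx(-.015+.07*np.cos(th)+.003*np.sin(th),y,.072+.07*np.sin(th)-.003*np.cos(th)))-[260,60])*3).round() for y in(.091,.161)],[((proj('scene',fx(-.015+.07*np.cos(th)-.003*np.sin(th),y,.072+.07*np.sin(th)+.003*np.cos(th)))-[260,60])*3).round() for y in(.091,.161)])"
```

```text
clk 12.85 tool delta [0.0077 0.0115 0.0007] rot [-0.0021 -0.0027 -0.0172] F [0.5  0.03 0.74] w -0.0001
tip fixture xyz 0.0587 0.1248 0.2575
1.3 [array([324., 403.]), array([397., 437.])] [array([328., 399.]), array([402., 432.])]
1.45 [array([332., 396.]), array([405., 428.])] [array([336., 392.]), array([409., 424.])]
1.57 [array([338., 390.]), array([411., 423.])] [array([342., 387.]), array([415., 420.])]
1.65 [array([342., 388.]), array([415., 420.])] [array([346., 385.]), array([419., 417.])]
```

View pics/s6.png

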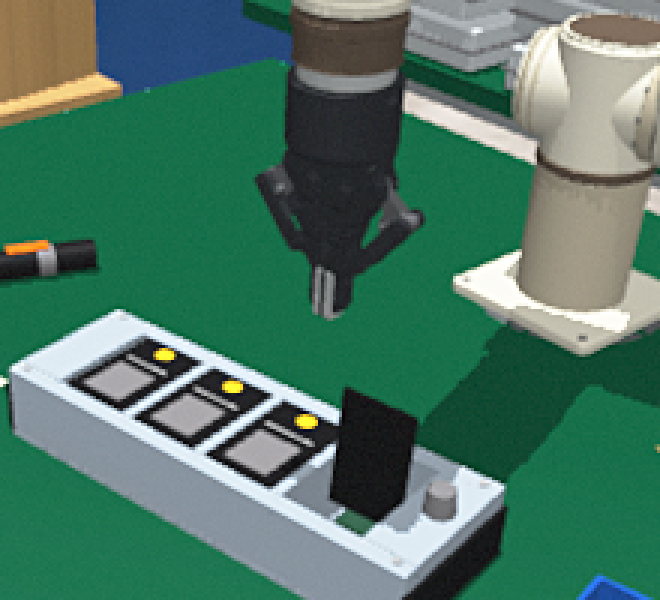

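The cover stands upright. Its top corners at (344,387) and (417,418) in the crop match 1.57 to 1.65 rad. The other covers are flush, the knob is in place and the gripper is well clear. I'm handing in.

```bash
python3 -c "
from h import *
cv2.imwrite('pics/t9.png',bot.camera('top')[:,:,::-1])
print(bot.job_done(),bot.get_obs()['clock'])"
```

```text
the job is handed in; nothing more can be done
the job is handed in; nothing more can be done
```

View pics/t9.png

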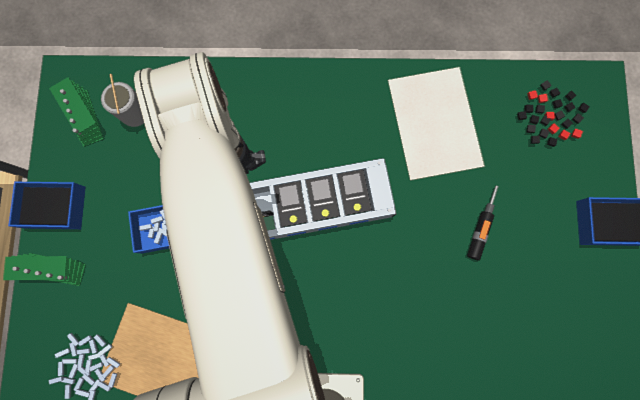

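The empty nest was under the leftmost cover (a). It now stands upright, and I handed the job in with about 13 s on the clock.

- **Finding it:** I pressed the dots in the order d, c, b, a. Covers d, c and b did not give under peak forces of about 29, 31 and 32 N. Cover a tipped at about 4 to 5 N on the force reading, against the 2 to 3 N you gave. I pressed it about 18 mm deep, to roughly 0.9 rad.
- **Opening it:** I pushed its far edge up and over from behind until the force rose to 12 N, consistent with the stop. Then I backed off and lifted clear.
- **Last checks:** In the scene picture the top corners of cover a match 1.57 to 1.65 rad. The other three covers are flush, and the knob is still in place. The final top view shows the screwdriver unmoved. The arm partly hides the bin there, but what shows is where it was. The fingertips were about 115 mm above the open cover's edge, with no contact force.
- **What went wrong on the way:** Joint 6 reached its 3.14 rad limit on the way to cover a (reading 3.141). I turned the gripper half a turn and carried on. I can't tell whether that reading counts as passing the joint's range.

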